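# Feel out the free drawer gap with a gauge

### The arm

A 6-joint arm with a two-finger parallel gripper is mounted at the origin on the work surface. World frame = base frame: x ahead of the robot, y to its left, z up, the work surface at z = 0. Lengths are in m, angles in rad, forces in N, time in s.
With the tool pointing down it reaches from about 0.375 to 0.9 m from the base axis. Payload 3.1 kg.
Tool frame: the origin (TCP) lies at the very end of the fingers, on their centre line; the grasp point (between the pads) lies 19 mm behind it; z points along the fingers, y is the direction in which the jaws open and shut (so a half turn about z gives the same grasp; the last joint's range is limited). The gripper opens to 87 mm and grips with 3 to 60 N. Pads are 19 mm wide; open, the fingers measure 117 mm over their backs; the gripper's body (75 mm by 190 mm) begins 51 mm behind the grasp point.
Start: joints at [-1.375, 0.527, 1.433, -0, 1.181, -0.178], TCP at [0.229, -0.582, 0.223] pointing down, gripper open.
Joint ranges: [-3.08, 3.08], [-0.75, 2.2], [0.22, 2.44], [-1.43, 4.57], [0, 2.65], [-2.85, 2.85]. Speed limits (rad/s): [2.79, 2.79, 3.14, 3.14, 3.14, 3.14].

### API

Orientations are given as a unit quaternion [x, y, z, w].
In Python, from rig import robot gives the robot as it stands. The module is installed in compiled form; this text tells all that it offers.
- The arm moves only by the tool carry_out, never from a script. Its argument "series" is a list of rows, each a list of 7 numbers: the shift along the tool's x, y, z in mm, then the turn, a rotation vector about the tool's x, y, z in degrees, then the gripper command: -1 is shut, 1 is fully open, values between are in proportion. In form: [[tx, ty, tz, rx, ry, rz, claw], ...]. A call has 1 to 8 rows; each row is the pose to reach, as a shift and turn from the pose measured when the call began, along the tool's axes at that moment; what a row does not reach only later rows make up. A row lasts 1/8 s, in which the tool goes at most 62.5 mm and 10.7 degrees, less where a joint would pass 70% of its speed; a pose out of reach is approached as far as the arm can. A call with a gripper value outside its range is refused whole. The fingers move at their own pace and stop on an object; "force" is the grip in N (left out, the last holds). Time passes only in rows, so rows that repeat a pose let the fingers close. It gives the time, the measured TCP pose, the force and the opening at its end, in the units of the state.
- robot.get_obs(): the state, without advancing time (a new reading comes with each control period).
- robot.camera(name): name is "side" or "top"; returns a dict with "pixels" (400x640x3 uint8, red, green, blue), "fx", "fy", "cx", "cy" (pixels), "k1" (the pictures are not rectified: a ray, as slopes to the right and down, at radius r is drawn at 1 + k1 r^2 times it, then the intrinsics apply), "position" and "attitude" of the camera in the world. Camera axes: x right, y down, z forward; pixel columns grow to the right and rows downward; lengths in m; the calibration is good to about 2 mm. A picture is of the moment at which its call begins. There is no depth.
- robot.hand_in(): hands the job in, once; it reports no verdict.
The state is a dict: "time": time; "q": joint angles; "joint_velocities": joint speeds; "joint_torque": joint torques, N m; "position": TCP position; "tool_rot": TCP orientation; "ft_force": force on the tool from outside, world axes, zero at the start; "moment": the same for the moment, N m; "grip_width": finger opening in m.
Only numpy, scipy, OpenCV 4.12 (cv2) and the standard library are available. Lean on these libraries where they do the work, as an engineer would, in place of code of your own. Each camera call takes 0.05 s, during which the arm holds its last target.

### The job

A freshly painted four-drawer chest lies on its back; of the three gaps between its drawer fronts two have closed up inside and one is still free. Take the red-handled feeler gauge from its stand, try its blade in the gaps gently, never forcing it where it jams, and slide it into the free gap, keeping hold of it until its brass collar sits flat on the fronts; then let go and leave it standing there, with everything else on the bench undisturbed.

Things in the scene. Friction and masses are not known exactly. Their poses are not given: they have to be found in the camera images.
- gauge: feeler gauge, about 120 g, upright in its stand at the start. Origin: centre of the flat underside of its brass collar; z up along the handle, x along the blade's width, y across its thickness. Collar 34 (x) x 24 (y) mm, 6 mm tall; red handle 28 (x) x 16 (y) mm from 6 to 66 mm above the origin (grip it across the 16 mm, 40 mm above the origin)
- blade: steel blade and brass collar, rigidly part of the gauge, same origin and axes: blade 20 mm wide (x), 3 mm thick (y), reaching 40 mm straight down below the origin, square-ended. Neither may bear on anything with more than 40 N
- stand: dark wooden gauge stand, 70 (x) x 68 (y) x 55 mm tall, fixed; origin at the centre of its underside. The blade hangs in a slot 26 x 6 mm in its top (along the stand's x), the collar rests on the top; the gauge is simply lifted straight out
- chest: small chest lying on its back, fixed, 150 (x) x 335 (y) mm, origin at the centre of its underside, z up. Four painted drawer fronts (green, ochre by turns, 80 mm wide) form a flat top 100 mm up; each has a brass pull 18 x 38 mm, 14 mm high, at chest x = -50 mm on its midline. Between the fronts three straight gaps 5 mm wide run parallel to chest x over its whole length, 85 mm apart
- gap0 (a point): nominal middle of the first gap at the level of the fronts' top (chest x = 0, y = -85 mm); x along the gap, y across it, z up. All fronts together are shifted by up to 2.5 mm either way along chest y, unmeasured, so each real gap lies that far (the same for all three) beside its point, and the blade may land on a front
- gap1 (a point): the same for the middle gap (chest y = 0). One of the three gaps, not known which, is free to 50 mm depth, so that the collar comes down flat on the fronts; in the other two it jams 10 to 24 mm below the top, where the drawer sides close the gap: they yield springily, 2.5 N per mm, for at most 12 mm, never enough for the collar to come down; the fronts are rigid
- gap2 (a point): the same for the third gap (chest y = +85 mm)
- varnish: bystander: jar with a steel lid, 56 mm across, 85 mm tall, origin under its centre; leave alone
- brush_cup: bystander: white ceramic cup, 72 mm across, 90 mm tall, origin under its centre; leave alone
- sanding_block: bystander: cork sanding block 90 x 55 x 30 mm, origin under its centre; leave alone
- screwdriver: bystander: screwdriver lying along its x; leave alone
- brush: bystander: flat brush lying along its x; leave alone
- wax_tin: bystander: round steel tin, 80 mm across, 26 mm tall, origin under its centre; leave alone
Things that resemble listed ones, but are neither listed nor needed, are in the scene too. What is shaped like the gauge but blue is not meant. Leave any purple look-alike of the stand alone.

How it is judged:
On the way, in this order (a step that is already met when the one before it is completed fails the run):
1. the gauge is lifted out of its stand, held in the fingers (height (world z) of gauge above 0.1 m and contact force between the fingers and gauge above 1 N and horizontal distance between gauge and stand below 0.05 m), for 0.1 s.
2. still held, the gauge is slid into a gap until its collar is down on the fronts (((x of gauge in the frame of gap0 between -0.06 and 0.06 m and y of gauge in the frame of gap0 between -0.006 and 0.006 m and z of gauge in the frame of gap0 below 0.003 m and angle between gauge's own z axis and vertical below 0.12 rad) or (x of gauge in the frame of gap1 between -0.06 and 0.06 m and y of gauge in the frame of gap1 between -0.006 and 0.006 m and z of gauge in the frame of gap1 below 0.003 m and angle between gauge's own z axis and vertical below 0.12 rad) or (x of gauge in the frame of gap2 between -0.06 and 0.06 m and y of gauge in the frame of gap2 between -0.006 and 0.006 m and z of gauge in the frame of gap2 below 0.003 m and angle between gauge's own z axis and vertical below 0.12 rad)) and contact force between the fingers and gauge above 1 N), for 0.1 s.
At the end, for the whole second after the job is handed in: the gauge stands upright (within 0.12 rad) in the free gap, its collar down on the fronts (underside within 3 mm of their top, within 6 mm of the gap's nominal line and 60 mm of its middle), released and at rest; two gaps are closed inside, so only the free one allows this (((x of gauge in the frame of gap0 between -0.06 and 0.06 m and y of gauge in the frame of gap0 between -0.006 and 0.006 m and z of gauge in the frame of gap0 below 0.003 m and angle between gauge's own z axis and vertical below 0.12 rad) or (x of gauge in the frame of gap1 between -0.06 and 0.06 m and y of gauge in the frame of gap1 between -0.006 and 0.006 m and z of gauge in the frame of gap1 below 0.003 m and angle between gauge's own z axis and vertical below 0.12 rad) or (x of gauge in the frame of gap2 between -0.06 and 0.06 m and y of gauge in the frame of gap2 between -0.006 and 0.006 m and z of gauge in the frame of gap2 below 0.003 m and angle between gauge's own z axis and vertical below 0.12 rad)) and linear speed of gauge below 0.01 m/s and contact force between the fingers and gauge below 0.1 N); the robot touches nothing.
It fails at once if the blade or collar is forced: it bears on something with more than 40 N (contact force between blade and anything else above 40 N).
It fails at once if one of the bystanders (jar, cup, sanding block, screwdriver, brush, tin) is pushed more than 20 mm from its place (distance of any of varnish, brush_cup, sanding_block, screwdriver, brush, wax_tin from where it was at the start of the episode above 0.02 m).
It also fails if it takes over 61 s, if anything falls off the work surface, if the arm or the gripper's body presses on something with over 40 N, if the wrist force passes 120 N, or if a joint passes its speed limit or range.

## Working session

There is one attempt and no reset: what is moved stays moved. The work goes in short steps, Python scripts to look and compute and a tool call to move; the robot and the scene stay as the last step left them, time stands still between calls to the robot, and variables do not carry over. Pictures are saved under pics/ and viewed, and the job is handed in when it is done.

Besides the shell and the picture viewer there is one more tool, called after "Emit:" as name(argument=value, ...), one argument or row to a line, values as JSON. carry_out: Moves the arm, as the interface text tells. Its arguments: {"type":"object","properties":{"series":{"type":"array"},"force":{"type":"number"}},"required":["series"]}

```bash
mkdir -p pics
python3 - <<'E'
from rig import robot
import cv2,pickle
for n in ("top","side"):
    c=robot.camera(n); pickle.dump(c,open(n+".pkl","wb"))
    cv2.imwrite(f"pics/{n}0.png",c["pixels"][:,:,::-1])
    print(n,{k:v for k,v in c.items() if k!="pixels"})
print(robot.get_obs())
E
```

```text
top {'fx': 373.68620755258934, 'fy': 373.68620755258934, 'cx': 321.5109491111982, 'cy': 202.6413470590613, 'k1': -0.015079928709039089, 'position': array([ 0.42972374, -0.0327925 ,  1.04693472]), 'attitude': array([-0.69960411,  0.71149334, -0.04206226,  0.05061696])}
side {'fx': 379.185182619619, 'fy': 379.185182619619, 'cx': 318.740957070601, 'cy': 202.8594392865416, 'k1': -0.0145311703344899, 'position': array([0.35654952, 0.53216074, 0.83975205]), 'attitude': array([-0.17447063,  0.93219038, -0.31229357,  0.05526139])}
{'time': 0.1, 'q': array([-1.37448561e+00,  5.28351654e-01,  1.43378923e+00,  4.93242934e-06,
        1.18136823e+00, -1.78471299e-01]), 'joint_velocities': array([-0.00050868, -0.00290894, -0.00332017,  0.00167951, -0.00199461,
        0.00076111]), 'joint_torque': array([-1.07698477e-05, -4.40985489e+01, -1.77150911e+01,  6.34464319e-02,
        5.33941691e-02, -5.22457742e-05]), 'position': array([ 0.22870879, -0.58094463,  0.22167792]), 'tool_rot': array([ 9.82493348e-01,  1.86295205e-01, -6.26645575e-06, -9.58213244e-04]), 'ft_force': array([ 0.6372392 , -0.52913807,  0.35109704]), 'moment': array([ 0.01746994, -0.00378031,  0.03620639]), 'grip_width': 0.08716427733753722}
```

View pics/top0.png

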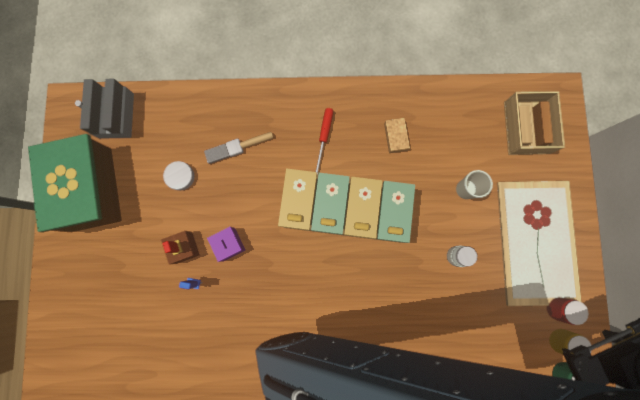

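View pics/side0.png

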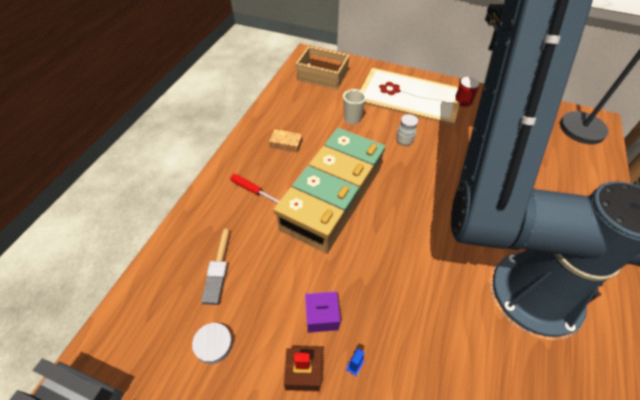

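Top view: the brown stand with the red-handled gauge is at about (178,246), the purple look-alike at (226,244) and the lying blue gauge at (190,284). The chest spans (280–415, 170–242). In the side view the red gauge is at (303,362). The red one in the brown stand fits the description, and I'll confirm it with crops.

```bash
cat > h.py <<'E'
import numpy as np,cv2,pickle
from scipy.spatial.transform import Rotation as R
def K(c): return np.array([[c["fx"],0,c["cx"]],[0,c["fy"],c["cy"]],[0,0,1.]])
def ray(c,uv):
    p=cv2.undistortPoints(np.array(uv,float).reshape(-1,1,2),K(c),np.array([c["k1"],0,0,0,0.])).reshape(-1,2)
    return R.from_quat(c["attitude"]).apply(np.c_[p,np.ones(len(p))])
def onz(c,uv,z):
    d=ray(c,uv); return c["position"]+d*((z-c["position"][2])/d[:,2])[:,None]
def proj(c,X):
    X=np.array(X,float).reshape(-1,3); r=R.from_quat(c["attitude"]).inv()
    return cv2.projectPoints(r.apply(X-c["position"]),np.zeros(3),np.zeros(3),K(c),np.array([c["k1"],0,0,0,0.]))[0].reshape(-1,2)
def tri(c1,u1,c2,u2):
    A=np.zeros((3,3));b=np.zeros(3);ds=[]
    for c,u in((c1,u1),(c2,u2)):
        d=ray(c,[u])[0];d/=np.linalg.norm(d);P=np.eye(3)-np.outer(d,d);A+=P;b+=P@c["position"];ds.append((d,c["position"]))
    X=np.linalg.solve(A,b); return X,[np.linalg.norm(np.cross(d,X-p)) for d,p in ds]
def load(n): return pickle.load(open(n+".pkl","rb"))
E
python3 - <<'E'
from h import *
t=load("top");s=load("side")
for c in(t,s): c["bgr"]=c["pixels"][:,:,::-1].copy()
a=cv2.resize(t["bgr"][220:295,150:250],None,fx=7,fy=7,interpolation=cv2.INTER_CUBIC)
b=cv2.resize(s["bgr"][330:400,270:380],None,fx=6,fy=6,interpolation=cv2.INTER_CUBIC)
cv2.imwrite("pics/a.png",a);cv2.imwrite("pics/b.png",b)
cc=cv2.resize(t["bgr"][160:250,270:425],None,fx=5,fy=5,interpolation=cv2.INTER_CUBIC)
cv2.imwrite("pics/c.png",cc)
E
```

```text
(no output)
```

View pics/a.png

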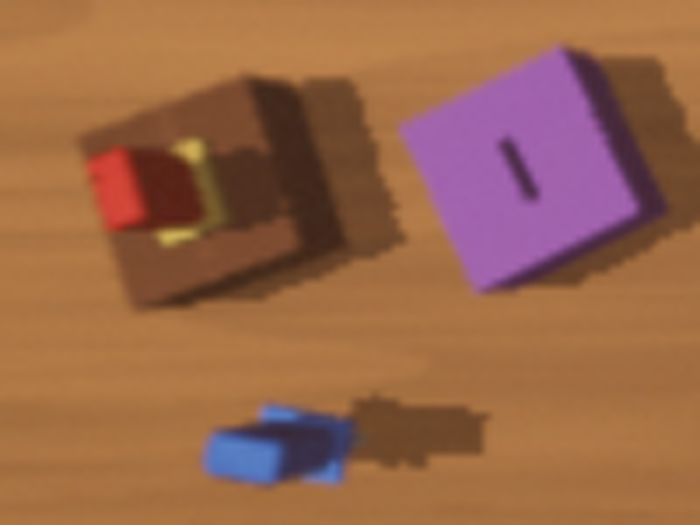

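View pics/b.png

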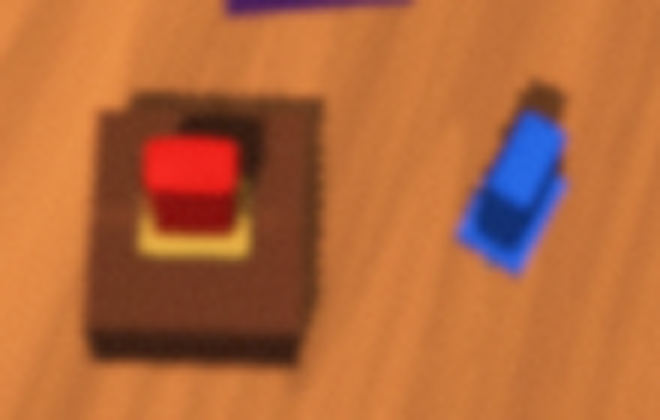

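View pics/c.png

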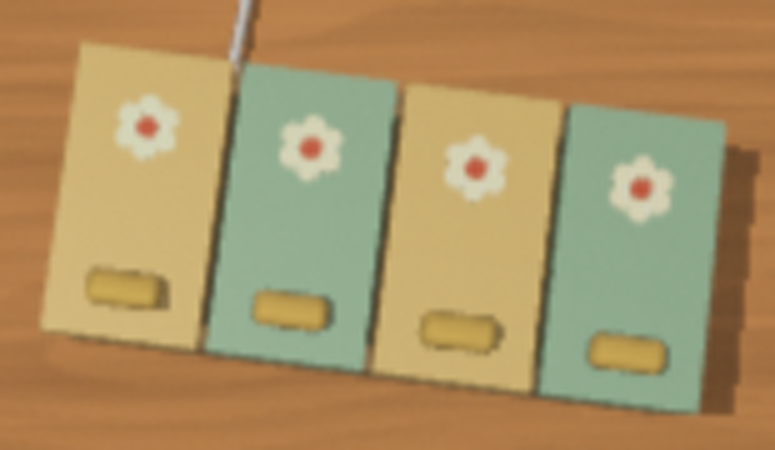

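Crops confirm it: the red gauge with the brass collar stands in the dark wooden stand. The purple stand is empty and the blue gauge stands on its own, so neither is meant. Now the measurements.

```bash
cat > m.py <<'E'
from h import *
def gauge_top(c):
    hsv=cv2.cvtColor(c["pixels"],cv2.COLOR_RGB2HSV)
    return hsv
if __name__=="__main__":
    t=load("top");s=load("side")
    for n,c,box,vt in(("top",t,(155,225,190,265),190),("side",s,(280,345,325,380),215)):
        h=cv2.cvtColor(c["pixels"],cv2.COLOR_RGB2HSV)
        m=(((h[...,0]<6)|(h[...,0]>174))&(h[...,1]>170)&(h[...,2]>vt)).astype(np.uint8)
        k=np.zeros_like(m);x0,y0,x1,y1=box;k[y0:y1,x0:x1]=1;m&=k
        cs,_=cv2.findContours(m,cv2.RETR_EXTERNAL,cv2.CHAIN_APPROX_NONE)
        b=max(cs,key=cv2.contourArea);M=cv2.moments(m,True)
        cen=(M["m10"]/M["m00"],M["m01"]/M["m00"])
        w=onz(c,b.reshape(-1,2),.121)[:,:2].astype(np.float32)
        print(n,"red top px",np.round(cen,2),m.sum(),onz(c,[cen],.121).round(4),cv2.minAreaRect(w*1000))
        c["rc"]=cen
        # brown stand top
    print("tri",tri(t,t["rc"],s,s["rc"]))
    # fronts
    for n,c,box in(("top",t,(275,165,420,248)),("side",s,(270,125,390,250))):
        h=cv2.cvtColor(c["pixels"],cv2.COLOR_RGB2HSV)
        x0,y0,x1,y1=box;k=np.zeros(h.shape[:2],bool);k[y0:y1,x0:x1]=1
        for nm,lo,hi,smin in(("och",18,30,80),("grn",50,95,25)):
            m=((h[...,0]>=lo)&(h[...,0]<=hi)&(h[...,1]>smin)&(h[...,2]>110)&k).astype(np.uint8)
            cs,_=cv2.findContours(m,cv2.RETR_EXTERNAL,cv2.CHAIN_APPROX_NONE)
            for q in cs:
                if cv2.contourArea(q)<300: continue
                w=onz(c,q.reshape(-1,2),.1)[:,:2].astype(np.float32)*1000
                print(n,nm,cv2.contourArea(q),cv2.minAreaRect(w))
E
python3 m.py
```

```text
top red top px [165.82 246.64] 44 [[0.4487 0.3656 0.121 ]] ((448.8840026855469, 365.7152404785156), (23.031824111938477, 11.386419296264648), 16.1452693939209)
side red top px [301.36 357.24] 100 [[0.4503 0.3651 0.121 ]] ((449.95562744140625, 365.4787902832031), (23.861459732055664, 12.243563652038574), 21.204486846923828)
tri (array([0.44940064, 0.36528179, 0.12203917]), [np.float64(0.0007312332661639693), np.float64(0.000731233266163777)])
top och 1837.5 ((541.8446044921875, -126.74794006347656), (87.02449035644531, 152.18115234375), 81.91616821289062)
top och 1784.5 ((566.0059204101562, 38.641258239746094), (83.87743377685547, 152.06613159179688), 81.48564910888672)
top grn 1719.5 ((529.1347045898438, -211.12149047851562), (80.01432037353516, 147.02349853515625), 81.80583190917969)
top grn 1684.0 ((553.5248413085938, -43.82557678222656), (79.43000030517578, 147.0845489501953), 81.6911392211914)
side och 1870.0 ((568.0338134765625, 41.30204772949219), (95.33450317382812, 153.44515991210938), 81.33773040771484)
side och 1331.0 ((544.7916870117188, -120.13887786865234), (107.23566436767578, 153.54995727539062), 81.38198852539062)
side grn 1345.0 ((555.11376953125, -43.420223236083984), (78.85798645019531, 148.052490234375), 81.73648834228516)
side grn 866.0 ((530.8357543945312, -210.41305541992188), (76.36476135253906, 147.91734313964844), 81.92276000976562)
```

```bash
cat > p.py <<'E'
from h import *
t=load("top");s=load("side")
# brown stand top at z=.055
for n,c,box in(("top",t,(155,225,205,270)),("side",s,(280,340,330,393))):
    h=cv2.cvtColor(c["pixels"],cv2.COLOR_RGB2HSV);x0,y0,x1,y1=box
    k=np.zeros(h.shape[:2],bool);k[y0:y1,x0:x1]=1
    m=((h[...,2]<135)&(h[...,2]>(85 if n=="top" else 75))&(h[...,0]<15)&k).astype(np.uint8)
    m=cv2.morphologyEx(m,cv2.MORPH_CLOSE,np.ones((7,7)))
    q=max(cv2.findContours(m,0,1)[0],key=cv2.contourArea)
    print(n,"stand",cv2.minAreaRect(onz(c,q.reshape(-1,2),.055)[:,:2].astype(np.float32)*1000))
print("blue z~.1",onz(t,[(181,285)],.1),"blue base",onz(t,[(198,284)],.04),"purple",onz(t,[(226,243)],.055))
# profile across fronts
a=np.deg2rad(-8.3);ex=np.array([np.cos(a),np.sin(a)]);ey=np.array([-ex[1],ex[0]])
C0=np.array([.5477,-.0862])
ys=np.arange(-180,180,.5)
import sys
for n,c in(("top",t),("side",s)):
    img=cv2.GaussianBlur(c["pixels"],(0,0),.01+.3).astype(np.float32)
    acc=[]
    for x in np.r_[-25:18:2,58:66:2]:
        P=C0+ex*x/1000+ey[None]*ys[:,None]/1000
        uv=proj(c,np.c_[P,np.full(len(ys),.1)]).astype(np.float32)
        acc.append(cv2.remap(img,uv[:,0].reshape(-1,1),uv[:,1].reshape(-1,1),cv2.INTER_LINEAR).reshape(-1,3))
    pr=np.median(acc,0)
    v=pr.min(1)  # darkness
    print(n)
    for g in(-85,0,85):
        sel=abs(ys-g)<9
        print(g,[(y,*map(int,p)) for y,p in zip(ys[sel][::2],pr[sel][::2])])
        l=pr[np.argmin(abs(ys-g+12))];r=pr[np.argmin(abs(ys-g-12))]
        # solve darkness: pr = f*l+(1-f)*r scaled ; use luminance deficit centroid with step center search
        ss=ys[abs(ys-g)<11];d=pr[abs(ys-g)<11].sum(1)
        best=[]
        for y0 in np.arange(g-6,g+6,.1):
            base=np.where(ss<y0,l.sum(),r.sum());de=np.clip(base-d,0,None);best.append((abs((de*ss).sum()/de.sum()-y0),y0))
        print("gap dark centroid",min(best))
    for e in(-167.5,167.5):
        sel=abs(ys-e)<8; print("edge",e,[(y,*map(int,p)) for y,p in zip(ys[sel][::2],pr[sel][::2])])
E
python3 p.py
```

```text
top stand ((449.11962890625, 344.0438537597656), (81.33666229248047, 104.18949127197266), 19.253442764282227)
side stand ((446.512451171875, 365.47784423828125), (73.6115951538086, 82.24420166015625), 19.41935920715332)
blue z~.1 [[0.35306118 0.33270937 0.1       ]] blue base [[0.35024413 0.31033138 0.04      ]] purple [[0.45722997 0.23318637 0.055     ]]
top
-85 [(np.float64(-93.5), 142, 170, 141), (np.float64(-92.5), 142, 169, 140), (np.float64(-91.5), 141, 169, 140), (np.float64(-90.5), 140, 167, 139), (np.float64(-89.5), 137, 164, 136), (np.float64(-88.5), 129, 154, 126), (np.float64(-87.5), 117, 138, 111), (np.float64(-86.5), 102, 117, 93), (np.float64(-85.5), 93, 99, 75), (np.float64(-84.5), 93, 88, 61), (np.float64(-83.5), 107, 95, 62), (np.float64(-82.5), 139, 120, 76), (np.float64(-81.5), 169, 144, 91), (np.float64(-80.5), 184, 158, 101), (np.float64(-79.5), 196, 169, 108), (np.float64(-78.5), 199, 172, 111), (np.float64(-77.5), 200, 173, 112), (np.float64(-76.5), 201, 174, 112)]
gap dark centroid (np.float64(0.03257712747061703), np.float64(-84.50000000000037))
0 [(np.float
[... 5199 characters left out ...]
58, 185, 143), (np.float64(-162.0), 154, 188, 146), (np.float64(-161.0), 151, 190, 149), (np.float64(-160.0), 149, 192, 150)]
edge 167.5 [(np.float64(160.0), 238, 202, 109), (np.float64(161.0), 237, 201, 108), (np.float64(162.0), 236, 199, 106), (np.float64(163.0), 234, 196, 104), (np.float64(164.0), 231, 190, 101), (np.float64(165.0), 224, 182, 96), (np.float64(166.0), 214, 172, 90), (np.float64(167.0), 201, 160, 83), (np.float64(168.0), 186, 146, 75), (np.float64(169.0), 171, 132, 68), (np.float64(170.0), 157, 121, 63), (np.float64(171.0), 147, 112, 58), (np.float64(172.0), 138, 106, 55), (np.float64(173.0), 132, 100, 52), (np.float64(174.0), 126, 96, 50), (np.float64(175.0), 119, 90, 47)]
```

```bash
cat > g.py <<'E'
# usage: g.py x y z yawdeg(tool x axis, tool pointing down)
import sys;from h import *;from rig import robot
o=robot.get_obs();p=np.array(o["position"]);r=R.from_quat(o["tool_rot"])
print("t",o["time"],"p",p.round(4),"yaw",np.degrees(np.arctan2(*r.as_matrix()[1::-1,0])).round(2),"z",r.as_matrix()[:,2].round(4),"F",o["ft_force"].round(2),"w",round(o["grip_width"],4),"q",o["q"].round(2))
v=list(map(float,sys.argv[1:]))
for i in range(0,len(v),4):
    T=np.array(v[i:i+3]);Rt=R.from_euler("z",v[i+3],degrees=True)*R.from_euler("x",180,degrees=True)
    print(v[i:i+4],"->",(r.inv().apply(T-p)*1000).round(1),np.degrees((r.inv()*Rt).as_rotvec()).round(2))
E
python3 g.py .48 -.25 .24 20 .52 -.1 .24 20 .50 .15 .24 19.3  .4494 .3653 .18 19.3 .4494 .3653 .076 19.3
```

```text
t 0.1 p [ 0.2287 -0.5809  0.2217] yaw 21.47 z [-4.0e-04  1.9e-03 -1.0e+00] F [ 0.64 -0.53  0.35] w 0.0872 q [-1.37  0.53  1.43  0.    1.18 -0.18]
[0.48, -0.25, 0.24, 20.0] -> [ 355.  -216.   -17.8] [-0.11 -0.02  1.47]
[0.52, -0.1, 0.24, 20.0] -> [ 447.1 -341.   -17.5] [-0.11 -0.02  1.47]
[0.5, 0.15, 0.24, 19.3] -> [ 520.  -580.9  -17. ] [-0.11 -0.02  2.17]
[0.4494, 0.3653, 0.18, 19.3] -> [ 551.7 -799.7   43.4] [-0.11 -0.02  2.17]
[0.4494, 0.3653, 0.076, 19.3] -> [ 551.7 -799.5  147.4] [-0.11 -0.02  2.17]
```

Emit:
carry_out(
  series=[
    [51, -31, -5, 0, 0, 0, 0],
    [102, -62, -10, 0, 0, 0, 0],
    [153, -93, -18, 0, 0, 0, 0],
    [203, -124, -18, 0, 0, 1, 0],
    [254, -154, -18, 0, 0, 1, 0],
    [304, -185, -18, 0, 0, 1.5, 0],
    [355, -216, -18, 0, 0, 1.5, 0],
    [390, -265, -18, 0, 0, 1.5, 0],
  ],
)

```text
time: 1.1
position: [0.4966, -0.1905, 0.2401]
tool_rot: [0.985, 0.173, 0.001, -0.0]
ft_force: [0.1, -0.3, -0.2]
grip_width: 0.0436
```

```bash
python3 g.py .50 .15 .24 19.3  .4494 .3653 .18 19.3
```

```text
t 1.1 p [ 0.4966 -0.1905  0.2401] yaw 19.98 z [ 0.0011  0.0012 -1.    ] F [ 0.14 -0.25 -0.19] w 0.0436 q [-0.58  0.38  1.65  0.    1.12  0.64]
[0.5, 0.15, 0.24, 19.3] -> [ 119.6 -318.8    0.5] [-0.04 -0.08  0.68]
[0.4494, 0.3653, 0.18, 19.3] -> [ 145.5 -538.4   60.7] [-0.04 -0.08  0.68]
```

Emit:
carry_out(
  series=[
    [20, -56, 0, 0, 0, 0.7, 0],
    [40, -112, 0, 0, 0, 0.7, 0],
    [60, -168, 0, 0, 0, 0.7, 0],
    [90, -222, 0, 0, 0, 0.7, 0],
    [110, -280, 0, 0, 0, 0.7, 0],
    [120, -340, 0, 0, 0, 0.7, 0],
    [128, -400, 0, 0, 0, 0.7, 0],
    [135, -460, 20, 0, 0, 0.7, 0],
  ],
)

```text
time: 2.1
position: [0.4671, 0.2893, 0.2219]
tool_rot: [0.986, 0.167, 0.003, -0.001]
ft_force: [1.3, -0.8, 0.1]
grip_width: 0.0436
```

```bash
python3 g.py  .4494 .3653 .18 19.3 .4494 .3653 .076 19.3
```

```text
t 2.1 p [0.4671 0.2893 0.2219] yaw 19.28 z [ 0.0049  0.0026 -1.    ] F [ 1.3  -0.81  0.1 ] w 0.0436 q [0.35 0.42 1.63 0.   1.08 1.58]
[0.4494, 0.3653, 0.18, 19.3] -> [  8.1 -77.5  42.1] [-0.05 -0.31 -0.02]
[0.4494, 0.3653, 0.076, 19.3] -> [  7.6 -77.5 146.1] [-0.05 -0.31 -0.02]
```

Emit:
carry_out(
  series=[
    [4, -40, 20, 0, -0.3, 0, 0],
    [8, -77.5, 42, 0, -0.3, 0, 0],
    [8, -77.5, 42, 0, -0.3, 0, 0],
    [8, -77.5, 42, 0, -0.3, 0, 0],
  ],
)

```text
time: 2.6
position: [0.4492, 0.3648, 0.1799]
tool_rot: [0.986, 0.168, -0.0, -0.0]
ft_force: [0.4, -0.0, 0.2]
grip_width: 0.0434
```

```bash
python3 g.py  .4494 .3653 .076 19.3
python3 - <<'E'
from rig import robot;import cv2
for n,b in(("top",(130,210,230,285)),("side",(250,300,360,400))):
    c=robot.camera(n);x0,y0,x1,y1=b;cv2.imwrite(f"pics/{n}1.png",cv2.resize(c["pixels"][y0:y1,x0:x1,::-1],None,fx=6,fy=6,interpolation=2))
E
```

```text
t 2.6 p [0.4492 0.3648 0.1799] yaw 19.31 z [-5.e-04  1.e-04 -1.e+00] F [ 0.36 -0.05  0.21] w 0.0434 q [0.49 0.52 1.59 0.   1.03 1.72]
[0.4494, 0.3653, 0.076, 19.3] -> [  0.4  -0.3 103.9] [-0.01  0.03  0.01]
```

View pics/side1.png

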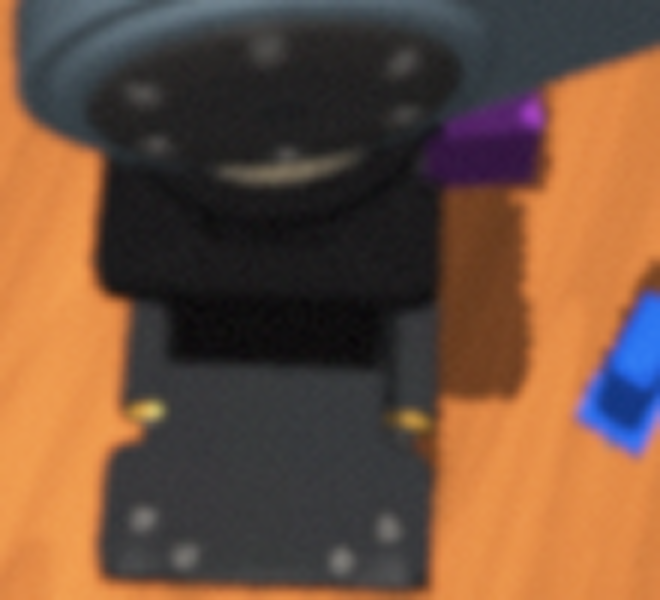

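View pics/top1.png

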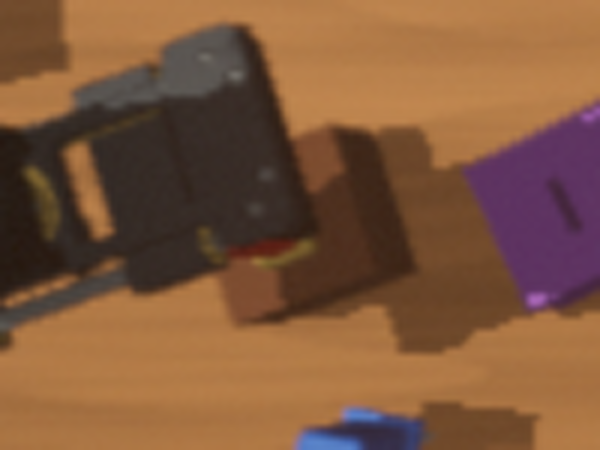

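The hand is centred over the gauge, with no contact and a force near 0. Descending.

Emit:
carry_out(
  series=[
    [0.4, -0.3, 40, 0, 0, 0, 0],
    [0.4, -0.3, 80, 0, 0, 0, 0],
    [0.4, -0.3, 104, 0, 0, 0, 0],
    [0.4, -0.3, 104, 0, 0, 0, 0],
    [0.4, -0.3, 104, 0, 0, 0, 0],
  ],
  force=8,
)

```text
time: 3.32
position: [0.4517, 0.3648, 0.0779]
tool_rot: [0.986, 0.166, 0.002, -0.001]
ft_force: [-0.0, -0.2, 1.3]
grip_width: 0.0436
```

Emit:
carry_out(
  series=[
    [0, 0, 0, 0, 0, 0, -1],
    [0, 0, 0, 0, 0, 0, -1],
    [0, 0, 0, 0, 0, 0, -1],
    [0, 0, 0, 0, 0, 0, -1],
    [0, 0, 0, 0, 0, 0, -1],
    [0, 0, 0, 0, 0, 0, -1],
  ],
  force=8,
)

```text
time: 4.08
position: [0.4518, 0.3649, 0.0783]
tool_rot: [0.986, 0.166, 0.002, -0.001]
ft_force: [-0.4, -0.4, 4.6]
grip_width: 0.0159
```

```bash
python3 g.py  .4494 .3653 .076 19.3
```

```text
t 4.075 p [0.4518 0.3649 0.0783] yaw 19.15 z [ 0.0033  0.0022 -1.    ] F [-0.4  -0.39  4.58] w 0.0159 q [0.49 0.67 1.66 0.   0.81 1.72]
[0.4494, 0.3653, 0.076, 19.3] -> [-2.1 -1.2  2.3] [-0.06 -0.22 -0.15]
```

Emit:
carry_out(
  series=[
    [0, 0, 0, 0, 0, 0, -1],
    [0, 0, 0, 0, 0, 0, -1],
    [0, 0, -15, 0, 0, 0, -1],
    [0, 0, -30, 0, 0, 0, -1],
    [0, 0, -45, 0, 0, 0, -1],
    [0, 0, -60, 0, 0, 0, -1],
    [0, 0, -60, 0, 0, 0, -1],
  ],
  force=30,
)

```text
time: 4.95
position: [0.4526, 0.3654, 0.1401]
tool_rot: [0.986, 0.166, 0.004, -0.001]
ft_force: [-0.1, -0.3, -1.2]
grip_width: 0.0157
```

```bash
python3 g.py  .46 .365 .24 19.3
python3 - <<'E'
from rig import robot;import cv2,numpy as np
a=[robot.camera(n)["pixels"][y0:y1,x0:x1,::-1] for n,(x0,y0,x1,y1) in(("top",(120,210,220,285)),("side",(250,300,350,375)))]
cv2.imwrite("pics/2.png",cv2.resize(np.hstack(a),None,fx=4,fy=4,interpolation=2))
E
```

```text
t 4.95 p [0.4526 0.3654 0.1401] yaw 19.16 z [ 0.0066  0.004  -1.    ] F [-0.11 -0.33 -1.16] w 0.0157 q [0.49 0.57 1.63 0.   0.93 1.72]
[0.46, 0.365, 0.24, 19.3] -> [  7.6   2.6 -99.8] [-0.09 -0.43 -0.14]
```

View pics/2.png

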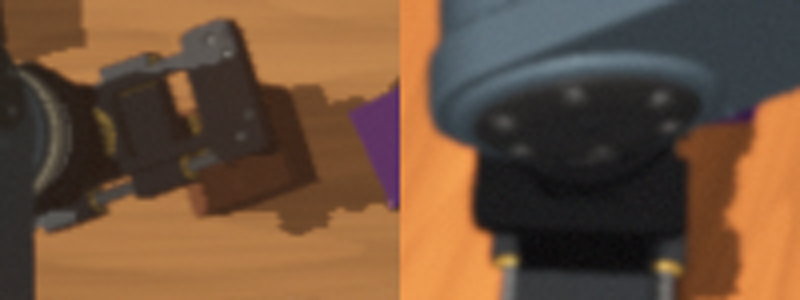

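```bash
python3 g.py  .49 .24 .24 5 .55 .10 .24 -8.3 .5649 -.0025 .2 -8.3
```

```text
t 5.05 p [0.4515 0.3647 0.1385] yaw 19.15 z [ 0.0034  0.0023 -1.    ] F [-0.42 -0.   -1.38] w 0.0159 q [0.49 0.58 1.63 0.   0.93 1.72]
[0.49, 0.24, 0.24, 5.0] -> [  -4.1  130.3 -101.7] [-0.09 -0.22 14.15]
[0.55, 0.1, 0.24, -8.3] -> [   6.6  282.3 -101.8] [-0.11 -0.21 27.45]
[0.5649, -0.0025, 0.2, -8.3] -> [-13.1 384.  -61.9] [-0.11 -0.21 27.45]
```

Emit:
carry_out(
  series=[
    [0, 10, -50, 0, -0.2, 0, -1],
    [0, 45, -95, 0, -0.2, 4, -1],
    [-3, 90, -102, 0, -0.2, 9, -1],
    [-4, 130, -102, 0, -0.2, 14, -1],
    [0, 180, -102, 0, -0.2, 19, -1],
    [4, 230, -102, 0, -0.2, 24, -1],
    [6, 282, -102, 0, -0.2, 27.4, -1],
    [-3, 335, -90, 0, -0.2, 27.4, -1],
  ],
)

```text
time: 6.05
position: [0.5597, 0.0454, 0.2281]
tool_rot: [0.997, -0.072, 0.001, -0.001]
ft_force: [0.9, 0.2, -1.5]
grip_width: 0.0156
```

```bash
python3 g.py  .5649 -.0025 .195 -8.3
```

```text
t 6.05 p [0.5597 0.0454 0.2281] yaw -8.25 z [ 0.002   0.0019 -1.    ] F [ 0.89  0.21 -1.53] w 0.0156 q [-0.12  0.43  1.59  0.    1.12  1.59]
[0.5649, -0.0025, 0.195, -8.3] -> [12.  46.7 33. ] [-0.12 -0.1   0.05]
```

Emit:
carry_out(
  series=[
    [12, 46.7, 10, -0.1, -0.1, 0, -1],
    [12, 46.7, 33, -0.1, -0.1, 0, -1],
    [12, 46.7, 33, -0.1, -0.1, 0, -1],
    [12, 46.7, 33, -0.1, -0.1, 0, -1],
  ],
)

```text
time: 6.55
position: [0.5648, -0.0019, 0.195]
tool_rot: [0.997, -0.072, -0.0, -0.0]
ft_force: [-0.0, 0.2, -0.9]
grip_width: 0.016
```

```bash
python3 - <<'E'
from rig import robot;import cv2,numpy as np,pickle
for n in("top","side"): pickle.dump(robot.camera(n),open(n+"3.pkl","wb"))
from h import *
t=load("top3");s=load("side3")
cv2.imwrite("pics/3t.png",cv2.resize(t["pixels"][160:250,260:400,::-1],None,fx=5,fy=5,interpolation=2))
cv2.imwrite("pics/3s.png",cv2.resize(s["pixels"][140:260,250:390,::-1],None,fx=5,fy=5,interpolation=2))
E
python3 g.py  .5649 -.0025 .195 -8.3
```

```text
t 6.65 p [ 0.5653 -0.0018  0.1958] yaw -8.18 z [ 1.4e-03  1.0e-04 -1.0e+00] F [ 0.56 -0.23 -1.53] w 0.016 q [-0.2   0.48  1.61  0.    1.05  1.51]
[0.5649, -0.0025, 0.195, -8.3] -> [-0.3  0.8  0.8] [-0.02 -0.08  0.12]
```

View pics/3t.png

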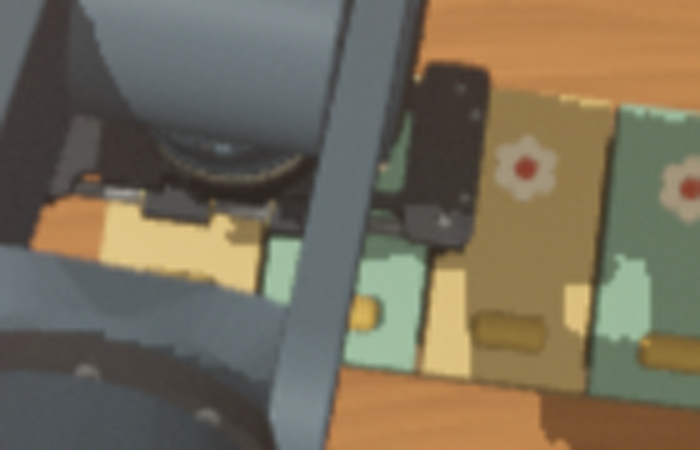

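View pics/3s.png

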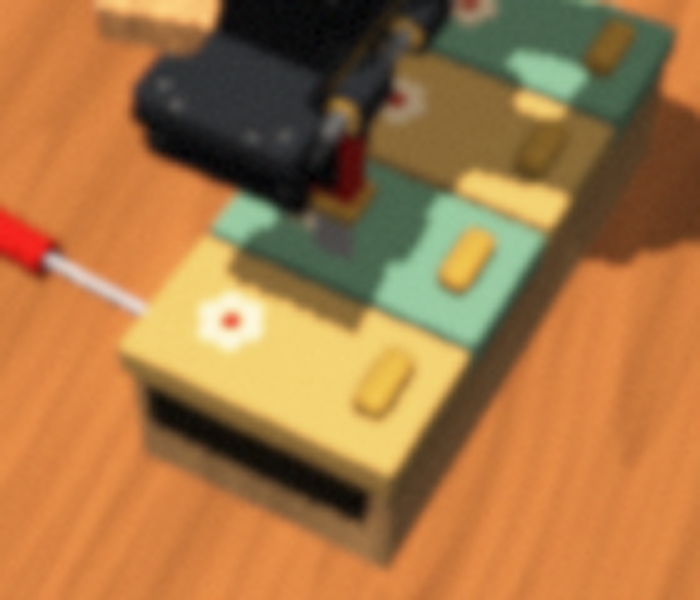

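Side view: the blade hangs at about (317,187) just above the fronts near gap2, upright and held. Now I descend gently near the surface.

Emit:
carry_out(
  series=[
    [-0.3, 0.6, 15, 0, -0.1, -0.1, -1],
    [-0.3, 0.6, 28, 0, -0.1, -0.1, -1],
    [-0.3, 0.6, 30, 0, -0.1, -0.1, -1],
    [-0.3, 0.6, 30, 0, -0.1, -0.1, -1],
    [-0.3, 0.6, 30, 0, -0.1, -0.1, -1],
  ],
)

```text
time: 7.28
position: [0.5653, -0.0024, 0.166]
tool_rot: [0.998, -0.07, 0.0, -0.0]
ft_force: [-0.6, -0.5, -0.4]
grip_width: 0.016
```

```bash
python3 g.py  .5649 -.0025 .16 -8.3
```

```text
t 7.275 p [ 0.5653 -0.0024  0.166 ] yaw -8.07 z [ 3.e-04  2.e-04 -1.e+00] F [-0.62 -0.52 -0.36] w 0.016 q [-0.2   0.52  1.64  0.    0.98  1.51]
[0.5649, -0.0025, 0.16, -8.3] -> [-0.4  0.1  6. ] [-0.02 -0.02  0.23]
```

Emit:
carry_out(
  series=[
    [-0.4, 0.1, 2, 0, 0, 0.2, -1],
    [-0.4, 0.1, 4, 0, 0, 0.2, -1],
    [-0.4, 0.1, 5, 0, 0, 0.2, -1],
    [-0.4, 0.1, 5, 0, 0, 0.2, -1],
  ],
)

```text
time: 7.78
position: [0.5653, -0.0026, 0.1628]
tool_rot: [0.997, -0.072, 0.001, 0.0]
ft_force: [-1.2, 0.1, 9.3]
grip_width: 0.0161
```

```bash
python3 g.py  .5649 -.0025 .16 -8.3
```

```text
t 7.775 p [ 0.5653 -0.0026  0.1628] yaw -8.27 z [ 1.9e-03 -2.0e-04 -1.0e+00] F [-1.18  0.07  9.34] w 0.0161 q [-0.2   0.52  1.64  0.    0.97  1.51]
[0.5649, -0.0025, 0.16, -8.3] -> [-0.5  0.   2.8] [-0.   -0.11  0.03]
```

Contact at tip height ≈ 0.100 with 9 N: the blade is resting on a front, so I back off 1.5 mm and look.

Emit:
carry_out(
  series=[
    [0, 0, -1.5, 0, -0.1, 0, -1],
    [0, 0, -1.5, 0, -0.1, 0, -1],
  ],
)

```text
time: 8.02
position: [0.5656, -0.0026, 0.1645]
tool_rot: [0.997, -0.072, 0.0, 0.0]
ft_force: [-0.2, 1.0, -2.3]
grip_width: 0.0157
```

Run:
```python
from rig import robot;import cv2,numpy as np,pickle
pickle.dump(robot.camera("side"),open("side4.pkl","wb"))
from h import *
s=load("side4");o=robot.get_obs();print(o["position"],o["ft_force"])
S=10;x0,y0=285,165
im=cv2.resize(s["pixels"][y0:y0+55,x0:x0+75,::-1],None,fx=S,fy=S,interpolation=2)
a=np.deg2rad(-8.3);ex=np.array([np.cos(a),np.sin(a),0]);ey=np.array([-ex[1],ex[0],0]);
P=np.array(o["position"]);P[2]=.1
for d in(-1.5,1.5):
  q=proj(s,[P+ex*x/1000+ey*d/1000 for x in(-12,8)]);q=((q-[x0,y0]+.5)*S).astype(int)
  cv2.line(im,tuple(map(int,q[0])),tuple(map(int,q[1])),(255,0,255),1)
C=np.array([.5477,-.0862,.1])
for d in(82.8,87.8):
  q=proj(s,[C+ex*x/1000+ey*d/1000 for x in(-75,75)]);q=((q-[x0,y0]+.5)*S).astype(int)
  cv2.line(im,tuple(map(int,q[0])),tuple(map(int,q[1])),(255,255,0),1)
cv2.imwrite("pics/4s.png",im)
```

```text
[ 0.56535079 -0.00256853  0.16421583] [-0.68167085  0.32147799 -1.37211281]
```

View pics/4s.png

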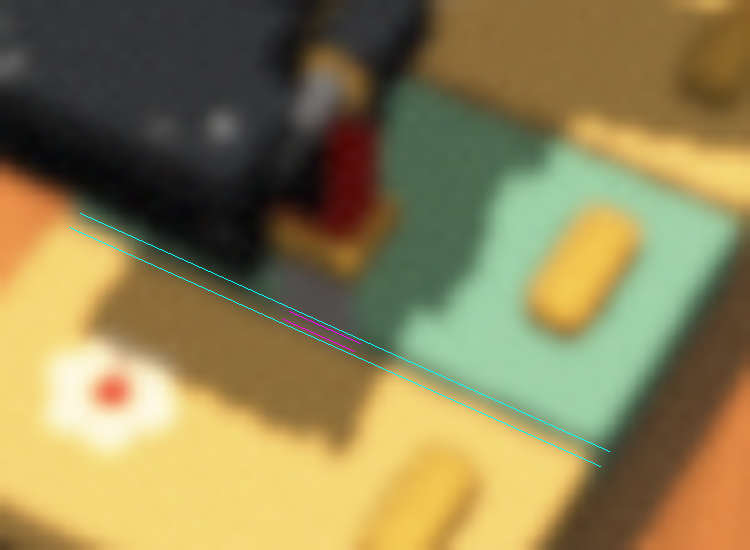

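The blade's lower edge shows just on the green side of the gap (about 1 mm short toward +chest y), so I shift 1.3 mm along −tool y and try again.

Emit:
carry_out(
  series=[
    [-0.4, -1.3, 0, 0, 0, 0, -1],
    [-0.4, -1.3, 0, 0, 0, 0, -1],
    [-0.4, -1.3, 2, 0, 0, 0, -1],
    [-0.4, -1.3, 3, 0, 0, 0, -1],
    [-0.4, -1.3, 3, 0, 0, 0, -1],
  ],
)

```text
time: 8.7
position: [0.5653, -0.0012, 0.1631]
tool_rot: [0.997, -0.072, 0.0, 0.0]
ft_force: [-3.0, -0.4, 11.1]
grip_width: 0.0158
```

```bash
python3 g.py  .5649 -.0025 .16 -8.3
```

```text
t 8.7 p [ 0.5653 -0.0012  0.1631] yaw -8.26 z [ 1.e-03 -1.e-04 -1.e+00] F [-3.04 -0.37 11.11] w 0.0158 q [-0.2   0.52  1.64  0.    0.97  1.52]
[0.5649, -0.0025, 0.16, -8.3] -> [-0.2  1.4  3.1] [-0.   -0.06  0.04]
```

Emit:
carry_out(
  series=[
    [-0.2, 0, -1.5, 0, 0, 0, -1],
    [-0.2, -1, -1.5, 0, 0, 0, -1],
    [-0.2, -1, -1.5, 0, 0, 0, -1],
    [-0.2, -1, 1, 0, 0, 0, -1],
    [-0.2, -1, 1.5, 0, 0, 0, -1],
    [-0.2, -1, 1.5, 0, 0, 0, -1],
  ],
)

```text
time: 9.45
position: [0.5654, -0.0002, 0.1631]
tool_rot: [0.997, -0.072, 0.001, 0.0]
ft_force: [-2.8, 0.6, 10.0]
grip_width: 0.0162
```

```bash
python3 g.py  .5649 -.0025 .16 -8.3
```

```text
t 9.45 p [ 5.654e-01 -2.000e-04  1.631e-01] yaw -8.26 z [ 1.6e-03 -3.0e-04 -1.0e+00] F [-2.78  0.55  9.99] w 0.0162 q [-0.2   0.52  1.64  0.    0.97  1.52]
[0.5649, -0.0025, 0.16, -8.3] -> [-0.2  2.4  3.1] [ 0.   -0.09  0.04]
```

Emit:
carry_out(
  series=[
    [-0.2, 0, -1.3, 0, 0, 0, -1],
    [-0.2, 0, -1.3, 0, 0, 0, -1],
  ],
)

```text
time: 9.7
position: [0.5652, -0.0001, 0.1642]
tool_rot: [0.997, -0.072, 0.001, 0.0]
ft_force: [0.6, -0.2, -0.2]
grip_width: 0.016
```

```bash
cat > v.py <<'E'
import sys
from rig import robot
from h import *
n=sys.argv[1];x0,y0=int(sys.argv[2]),int(sys.argv[3]);cam=sys.argv[4] if len(sys.argv)>4 else "side"
s=robot.camera(cam);pickle.dump(s,open(n+".pkl","wb"));o=robot.get_obs();print(o["time"],o["position"],o["ft_force"])
cv2.imwrite(f"pics/{n}.png",cv2.resize(s["pixels"][y0:y0+38,x0:x0+50,::-1],None,fx=16,fy=16,interpolation=2))
E
python3 v.py 5s 295 172
```

```text
9.75 [ 5.65098938e-01 -1.18144751e-04  1.64025559e-01] [ 0.47334318 -0.12507003 -0.94394379]
```

View pics/5s.png

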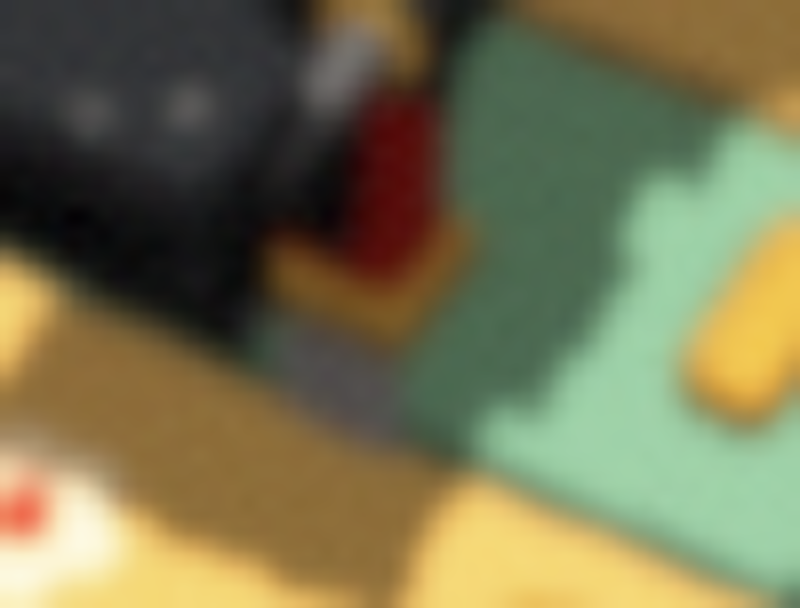

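Run:
```python
from h import *
s=load("5s")
a=np.deg2rad(-8.3);ex=np.array([np.cos(a),np.sin(a),0]);ey=np.array([-ex[1],ex[0],0])
P=np.array([.5651,-.0001,.16403])
def pt(x,y,z): return (proj(s,[P+ex*(x-2)/1000+ey*y/1000+[0,0,z/1000]])[0]-[295,172]+.5)*16
for nm,x,y,z in(("collar near corner bottom -x+y",-17,12,-23.3),("collar +x+y",17,12,-23.3),("collar -x -y",-17,-12,-23.3),("collar top -x+y",-17,12,-17.3),("blade tip -x+y",-10,1.5,-63.3),("tip +x+y",10,1.5,-63.3),("hand top",0,0,0)): print(nm,pt(x,y,z).round(0))
C=np.array([.5477,-.0862,.1])
for y in (82.8,87.8):
  for x in(-10,-20,-30): print("gap",y,x,((proj(s,[C+ex*x/1000+ey*y/1000])[0]-[295,172]+.5)*16).round(0))
```

```text
collar near corner bottom -x+y [411. 363.]
collar +x+y [211. 274.]
collar -x -y [490. 253.]
collar top -x+y [412. 338.]
blade tip -x+y [403. 460.]
tip +x+y [289. 409.]
hand top [351. 162.]
gap 82.8 -10 [439. 441.]
gap 82.8 -20 [496. 467.]
gap 82.8 -30 [553. 493.]
gap 87.8 -10 [423. 464.]
gap 87.8 -20 [480. 490.]
gap 87.8 -30 [537. 516.]
```

Emit:
carry_out(
  series=[
    [0, 0, 2, 0, 0, 0, -1],
    [0, 0.3, 2.3, 0, 0, 0, -1],
    [0, 0.7, 2.3, 0, 0, 0, -1],
    [0, 1.0, 2.3, 0, 0, 0, -1],
    [0, 1.3, 2.3, 0, 0, 0, -1],
  ],
)

```text
time: 10.38
position: [0.5652, -0.0004, 0.1632]
tool_rot: [0.997, -0.072, 0.001, -0.001]
ft_force: [-1.7, 4.0, 9.7]
grip_width: 0.0158
```

Emit:
carry_out(
  series=[
    [0, 0.3, 0, 0, 0, 0, -1],
    [0, 0.3, 0.5, 0, 0, 0, -1],
  ],
)

```text
time: 10.62
position: [0.5654, -0.0006, 0.1632]
tool_rot: [0.997, -0.072, 0.001, -0.001]
ft_force: [-1.9, 1.6, 8.2]
grip_width: 0.0158
```

Emit:
carry_out(
  series=[
    [0, 0.5, 0.8, 0, 0, 0, -1],
    [0, 0.9, 0.8, 0, 0, 0, -1],
    [0, 1.3, 0.8, 0, 0, 0, -1],
    [0, 1.7, 0.8, 0, 0, 0, -1],
  ],
)

```text
time: 11.12
position: [0.5653, -0.0009, 0.1631]
tool_rot: [0.997, -0.073, 0.001, -0.003]
ft_force: [-1.2, 4.7, 8.8]
grip_width: 0.0157
```

Emit:
carry_out(
  series=[
    [0, 0.6, 0.8, 0, 0, 0, -1],
    [0, 0.9, 0.8, 0, 0, 0, -1],
    [0, 1.2, 0.8, 0, 0, 0, -1],
    [0, 1.5, 0.8, 0, 0, 0, -1],
  ],
)

```text
time: 11.62
position: [0.5653, -0.0011, 0.1631]
tool_rot: [0.997, -0.074, 0.002, -0.004]
ft_force: [-0.6, 4.6, 8.2]
grip_width: 0.0156
```

Emit:
carry_out(
  series=[
    [0, 0, -3, 0, 0, 0, -1],
    [0, 0, -3, 0, 0, 0, -1],
    [0, 0, -3, 0, 0, 0, -1],
  ],
)

```text
time: 12.0
position: [0.5651, -0.0013, 0.1657]
tool_rot: [0.997, -0.074, 0.001, -0.004]
ft_force: [0.0, -0.4, -1.2]
grip_width: 0.016
```

```bash
python3 g.py  .565 -.002 .166 -8.3 .565 -.002 .1618 -8.3; python3 v.py 6s 295 172
```

```text
t 12.0 p [ 0.5651 -0.0013  0.1657] yaw -8.44 z [ 0.003   0.0075 -1.    ] F [ 0.04 -0.37 -1.24] w 0.016 q [-0.2   0.52  1.64  0.01  0.98  1.51]
[0.565, -0.002, 0.166, -8.3] -> [ 0.   0.7 -0.4] [-0.45 -0.11 -0.14]
[0.565, -0.002, 0.1618, -8.3] -> [-0.   0.7  3.8] [-0.45 -0.11 -0.14]
12.05 [ 0.56507784 -0.00131335  0.16565763] [-0.45482261 -0.48696812 -0.75656088]
```

View pics/6s.png

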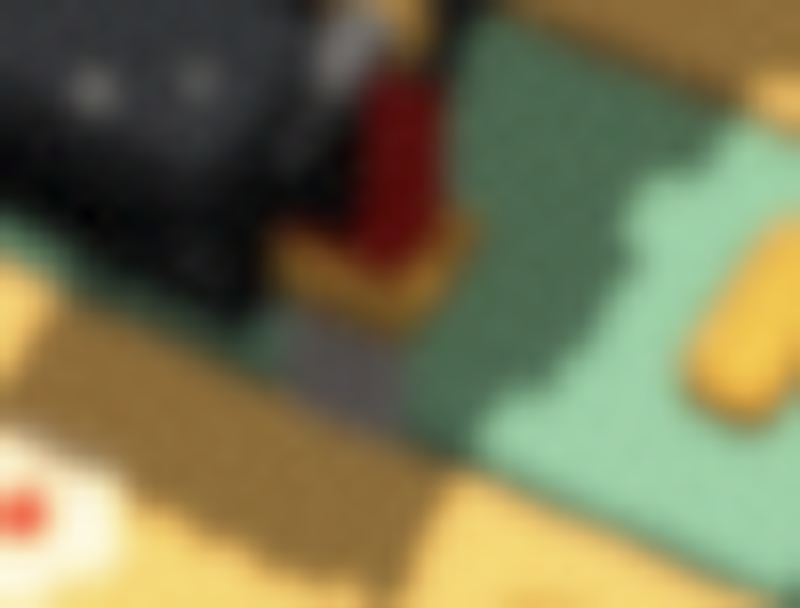

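Emit:
carry_out(
  series=[
    [0, 0.7, -0.4, -0.45, -0.1, -0.1, -1],
    [0, 0.7, -0.4, -0.45, -0.1, -0.1, -1],
    [0, 0.7, 2, -0.45, -0.1, -0.1, -1],
    [0, 0.7, 3.8, -0.45, -0.1, -0.1, -1],
    [0, 0.7, 4.3, -0.45, -0.1, -0.1, -1],
    [0, 0.7, 4.3, -0.45, -0.1, -0.1, -1],
  ],
)

```text
time: 12.8
position: [0.5652, -0.002, 0.163]
tool_rot: [0.997, -0.073, 0.001, 0.0]
ft_force: [-2.0, 0.1, 9.1]
grip_width: 0.0161
```

```bash
python3 g.py  .565 -.002 .166 -8.3 .565 -.002 .1618 -8.3
```

```text
t 12.8 p [ 0.5652 -0.002   0.163 ] yaw -8.33 z [ 1.e-03 -3.e-04 -1.e+00] F [-2.02  0.11  9.13] w 0.0161 q [-0.2   0.52  1.64 -0.    0.97  1.52]
[0.565, -0.002, 0.166, -8.3] -> [-0.2  0.  -3. ] [ 0.01 -0.06 -0.03]
[0.565, -0.002, 0.1618, -8.3] -> [-0.2  0.   1.2] [ 0.01 -0.06 -0.03]
```

Emit:
carry_out(
  series=[
    [-0.2, 0, -2, 0, 0, 0, -1],
    [-0.2, 1.7, -2, 0, 0, 0, -1],
    [-0.2, 1.7, -2, 0, 0, 0, -1],
    [-0.2, 1.7, 0, 0, 0, 0, -1],
    [-0.2, 1.7, 1.5, 0, 0, 0, -1],
    [-0.2, 1.7, 1.5, 0, 0, 0, -1],
  ],
)

```text
time: 13.55
position: [0.5646, -0.0036, 0.1611]
tool_rot: [0.997, -0.073, 0.0, 0.0]
ft_force: [0.5, -0.4, -1.2]
grip_width: 0.0157
```

```bash
python3 g.py  .565 -.0037 .166 -8.3
```

```text
t 13.55 p [ 0.5646 -0.0036  0.1611] yaw -8.33 z [ 4.e-04 -2.e-04 -1.e+00] F [ 0.46 -0.39 -1.22] w 0.0157 q [-0.2   0.53  1.65 -0.    0.97  1.51]
[0.565, -0.0037, 0.166, -8.3] -> [ 0.4  0.  -4.9] [ 0.01 -0.02 -0.03]
```

The blade is in at y ≈ −3.6 mm with no force. Going deeper in small steps.

Emit:
carry_out(
  series=[
    [0.4, 0.4, 2, 0, 0, 0, -1],
    [0.4, 0.4, 4, 0, 0, 0, -1],
    [0.4, 0.4, 6, 0, 0, 0, -1],
    [0.4, 0.4, 8, 0, 0, 0, -1],
    [0.4, 0.4, 10, 0, 0, 0, -1],
    [0.4, 0.4, 12, 0, 0, 0, -1],
  ],
)

```text
time: 14.3
position: [0.565, -0.0041, 0.1493]
tool_rot: [0.997, -0.073, 0.0, 0.0]
ft_force: [-0.7, -0.6, 2.6]
grip_width: 0.0159
```

```bash
python3 g.py  .565 -.004 .1435 -8.3
```

```text
t 14.3 p [ 0.565  -0.0041  0.1493] yaw -8.33 z [ 4.e-04 -2.e-04 -1.e+00] F [-0.73 -0.64  2.6 ] w 0.0159 q [-0.2   0.54  1.66 -0.    0.94  1.51]
[0.565, -0.004, 0.1435, -8.3] -> [ 0.  -0.1  5.8] [ 0.01 -0.03 -0.03]
```

Emit:
carry_out(
  series=[
    [0, 0, 1, 0, 0, 0, -1],
    [0, 0, 2, 0, 0, 0, -1],
    [0, 0, 2.5, 0, 0, 0, -1],
    [0, 0, 2.5, 0, 0, 0, -1],
  ],
)

```text
time: 14.8
position: [0.565, -0.0041, 0.1476]
tool_rot: [0.997, -0.073, 0.0, 0.0]
ft_force: [-1.6, 0.7, 5.8]
grip_width: 0.0157
```

Force rises about 2 N/mm from 13 mm depth, so gap2 is jammed. I withdraw and try gap1.

Emit:
carry_out(
  series=[
    [0, 0, -8, 0, 0, 0, -1],
    [0, 0, -18, 0, 0, 0, -1],
    [0, 0, -30, 0, 0, 0, -1],
    [0, 20, -30, 0, 0, 0, -1],
    [0, 50, -30, 0, 0, 0, -1],
    [0, 80, -30, 0, 0, 0, -1],
    [0, 85, -30, 0, 0, 0, -1],
    [0, 85, -30, 0, 0, 0, -1],
  ],
)

```text
time: 15.8
position: [0.5523, -0.0888, 0.1774]
tool_rot: [0.997, -0.073, 0.0, -0.0]
ft_force: [0.3, 0.5, -1.6]
grip_width: 0.0158
```

```bash
python3 g.py  .5527 -.0882 .166 -8.3 .5527 -.0882 .160 -8.3
```

```text
t 15.8 p [ 0.5523 -0.0888  0.1774] yaw -8.42 z [ 3.e-04  2.e-04 -1.e+00] F [ 0.33  0.51 -1.61] w 0.0158 q [-0.36  0.5   1.65  0.    1.    1.36]
[0.5527, -0.0882, 0.166, -8.3] -> [ 0.3 -0.7 11.4] [-0.01 -0.02 -0.12]
[0.5527, -0.0882, 0.16, -8.3] -> [ 0.3 -0.7 17.4] [-0.01 -0.02 -0.12]
```

Emit:
carry_out(
  series=[
    [0.3, -0.7, 5, 0, 0, -0.1, -1],
    [0.3, -0.7, 11, 0, 0, -0.1, -1],
    [0.3, -0.7, 13, 0, 0, -0.1, -1],
    [0.3, -0.7, 15, 0, 0, -0.1, -1],
    [0.3, -0.7, 16, 0, 0, -0.1, -1],
    [0.3, -0.7, 16, 0, 0, -0.1, -1],
  ],
)

```text
time: 16.55
position: [0.5528, -0.0882, 0.1614]
tool_rot: [0.997, -0.072, 0.0, -0.0]
ft_force: [-0.2, 0.1, -1.4]
grip_width: 0.0156
```

```bash
python3 g.py  .5527 -.0882 .15 -8.3
```

```text
t 16.55 p [ 0.5528 -0.0882  0.1614] yaw -8.31 z [ 4.e-04  1.e-04 -1.e+00] F [-0.23  0.08 -1.37] w 0.0156 q [-0.36  0.52  1.66  0.    0.96  1.36]
[0.5527, -0.0882, 0.15, -8.3] -> [-0.1  0.  11.4] [-0.01 -0.02 -0.01]
```

In gap1 first time, with no force. Going deeper.

Emit:
carry_out(
  series=[
    [0, 0, 2, 0, 0, 0, -1],
    [0, 0, 4, 0, 0, 0, -1],
    [0, 0, 6, 0, 0, 0, -1],
    [0, 0, 8, 0, 0, 0, -1],
    [0, 0, 10, 0, 0, 0, -1],
    [0, 0, 12, 0, 0, 0, -1],
  ],
)

```text
time: 17.3
position: [0.5528, -0.0882, 0.1492]
tool_rot: [0.997, -0.072, 0.0, -0.0]
ft_force: [0.0, -0.7, -1.4]
grip_width: 0.0158
```

Emit:
carry_out(
  series=[
    [0, 0, 2, 0, 0, 0, -1],
    [0, 0, 4, 0, 0, 0, -1],
    [0, 0, 4, 0, 0, 0, -1],
  ],
)

```text
time: 17.68
position: [0.5526, -0.0881, 0.145]
tool_rot: [0.997, -0.072, -0.0, -0.0]
ft_force: [0.3, -0.2, -1.7]
grip_width: 0.0159
```

Emit:
carry_out(
  series=[
    [0, 0, 2, 0, 0, 0, -1],
    [0, 0, 4, 0, 0, 0, -1],
    [0, 0, 6, 0, 0, 0, -1],
    [0, 0, 6, 0, 0, 0, -1],
  ],
)

```text
time: 18.18
position: [0.5528, -0.0882, 0.1397]
tool_rot: [0.997, -0.072, 0.0, -0.0]
ft_force: [-1.1, 0.7, 4.9]
grip_width: 0.0163
```

Emit:
carry_out(
  series=[
    [0, 0, 2, 0, 0, 0, -1],
    [0, 0, 4, 0, 0, 0, -1],
    [0, 0, 4, 0, 0, 0, -1],
  ],
)

```text
time: 18.55
position: [0.5529, -0.0882, 0.1373]
tool_rot: [0.997, -0.072, 0.0, 0.0]
ft_force: [-3.0, 0.7, 10.8]
grip_width: 0.0159
```

Gap1 is jammed too: the force rises about 2.5 N/mm from roughly 21 mm depth. I withdraw to gap0.

Emit:
carry_out(
  series=[
    [0, 0, -12, 0, 0, 0, -1],
    [0, 0, -26, 0, 0, 0, -1],
    [0, 0, -40, 0, 0, 0, -1],
    [0, 20, -40, 0, 0, 0, -1],
    [0, 50, -40, 0, 0, 0, -1],
    [0, 80, -40, 0, 0, 0, -1],
    [0, 85, -40, 0, 0, 0, -1],
    [0, 85, -40, 0, 0, 0, -1],
  ],
)

```text
time: 19.55
position: [0.54, -0.1729, 0.1769]
tool_rot: [0.997, -0.073, -0.0, -0.0]
ft_force: [-0.2, -0.8, -1.6]
grip_width: 0.0153
```

```bash
python3 g.py  .5404 -.1723 .166 -8.3 .5404 -.1723 .160 -8.3
```

```text
t 19.55 p [ 0.54   -0.1729  0.1769] yaw -8.39 z [ 0.e+00  5.e-04 -1.e+00] F [-0.15 -0.84 -1.65] w 0.0153 q [-0.51  0.51  1.63  0.    1.01  1.21]
[0.5404, -0.1723, 0.166, -8.3] -> [ 0.3 -0.6 10.9] [-0.03  0.   -0.09]
[0.5404, -0.1723, 0.16, -8.3] -> [ 0.3 -0.6 16.9] [-0.03  0.   -0.09]
```

Emit:
carry_out(
  series=[
    [0.3, -0.6, 5, 0, 0, -0.1, -1],
    [0.3, -0.6, 11, 0, 0, -0.1, -1],
    [0.3, -0.6, 13, 0, 0, -0.1, -1],
    [0.3, -0.6, 15, 0, 0, -0.1, -1],
    [0.3, -0.6, 16, 0, 0, -0.1, -1],
    [0.3, -0.6, 16, 0, 0, -0.1, -1],
  ],
)

```text
time: 20.3
position: [0.5405, -0.1723, 0.1609]
tool_rot: [0.997, -0.072, 0.0, -0.0]
ft_force: [0.0, -0.1, -0.9]
grip_width: 0.0155
```

Emit:
carry_out(
  series=[
    [0, 0, 1, 0, 0, 0, -1],
    [0, 0, 2, 0, 0, 0, -1],
    [0, 0, 2, 0, 0, 0, -1],
  ],
)

```text
time: 20.68
position: [0.5404, -0.1723, 0.1588]
tool_rot: [0.997, -0.072, -0.0, -0.0]
ft_force: [-0.1, -0.7, -1.6]
grip_width: 0.0157
```

```bash
python3 g.py  .5404 -.1723 .15 -8.3
```

```text
t 20.675 p [ 0.5404 -0.1723  0.1588] yaw -8.29 z [-0.e+00  6.e-04 -1.e+00] F [-0.07 -0.68 -1.58] w 0.0157 q [-0.51  0.53  1.64  0.    0.97  1.21]
[0.5404, -0.1723, 0.15, -8.3] -> [0.  0.  8.8] [-0.03  0.01  0.01]
```

Emit:
carry_out(
  series=[
    [0, 0, 3, 0, 0, 0, -1],
    [0, 0, 6, 0, 0, 0, -1],
    [0, 0, 9, 0, 0, 0, -1],
    [0, 0, 12, 0, 0, 0, -1],
    [0, 0, 12, 0, 0, 0, -1],
  ],
)

```text
time: 21.3
position: [0.5402, -0.1722, 0.1464]
tool_rot: [0.997, -0.072, -0.0, -0.0]
ft_force: [0.5, -0.7, -1.5]
grip_width: 0.0156
```

Emit:
carry_out(
  series=[
    [0, 0, 2, 0, 0, 0, -1],
    [0, 0, 4, 0, 0, 0, -1],
    [0, 0, 6, 0, 0, 0, -1],
    [0, 0, 6, 0, 0, 0, -1],
  ],
)

```text
time: 21.8
position: [0.5401, -0.1721, 0.1402]
tool_rot: [0.997, -0.072, -0.001, -0.001]
ft_force: [-0.5, 0.7, -0.6]
grip_width: 0.0158
```

Emit:
carry_out(
  series=[
    [0, 0, 2, 0, 0, 0, -1],
    [0, 0, 4, 0, 0, 0, -1],
    [0, 0, 6, 0, 0, 0, -1],
    [0, 0, 6, 0, 0, 0, -1],
  ],
)

```text
time: 22.3
position: [0.5399, -0.172, 0.134]
tool_rot: [0.997, -0.072, -0.001, -0.001]
ft_force: [0.5, 1.2, -1.4]
grip_width: 0.016
```

Free beyond 29 mm: gap0 is the free one. Next I correct the drift and approach collar contact.

```bash
python3 g.py  .5404 -.1723 .125 -8.3
```

```text
t 22.3 p [ 0.5399 -0.172   0.134 ] yaw -8.29 z [-0.0016  0.0014 -1.    ] F [ 0.49  1.25 -1.41] w 0.016 q [-0.51  0.57  1.66  0.    0.91  1.21]
[0.5404, -0.1723, 0.125, -8.3] -> [0.6 0.2 9. ] [-0.07  0.1   0.01]
```

Emit:
carry_out(
  series=[
    [0.5, 0.2, 2, -0.1, 0.1, 0, -1],
    [0.5, 0.2, 4, -0.1, 0.1, 0, -1],
    [0.5, 0.2, 6, -0.1, 0.1, 0, -1],
    [0.5, 0.2, 8, -0.1, 0.1, 0, -1],
    [0.5, 0.2, 8, -0.1, 0.1, 0, -1],
  ],
)

```text
time: 22.92
position: [0.5402, -0.1722, 0.1258]
tool_rot: [0.997, -0.072, -0.0, 0.0]
ft_force: [-0.8, 0.1, -1.4]
grip_width: 0.0159
```

Emit:
carry_out(
  series=[
    [0, 0, 1, 0, 0, 0, -1],
    [0, 0, 2, 0, 0, 0, -1],
    [0, 0, 3, 0, 0, 0, -1],
    [0, 0, 3, 0, 0, 0, -1],
  ],
)

```text
time: 23.42
position: [0.5402, -0.1722, 0.1233]
tool_rot: [0.997, -0.072, -0.0, 0.0]
ft_force: [-0.8, -0.1, 3.8]
grip_width: 0.0159
```

Emit:
carry_out(
  series=[
    [0, 0, 1, 0, 0, 0, -1],
    [0, 0, 1, 0, 0, 0, -1],
    [0, 0, 1, 0, 0, 0, -1],
  ],
)

```text
time: 23.8
position: [0.5402, -0.1722, 0.1233]
tool_rot: [0.997, -0.072, 0.0, 0.0]
ft_force: [-2.9, 0.3, 6.7]
grip_width: 0.0157
```

```bash
python3 g.py  .5404 -.1723 .1233 -8.3;python3 v.py 7s 305 130
```

```text
t 23.8 p [ 0.5402 -0.1722  0.1233] yaw -8.28 z [ 1.e-04 -8.e-04 -1.e+00] F [-2.85  0.32  6.72] w 0.0157 q [-0.51  0.58  1.67 -0.    0.89  1.21]
[0.5404, -0.1723, 0.1233, -8.3] -> [ 0.2  0.1 -0. ] [ 0.04 -0.01  0.02]
23.85 [ 0.54023904 -0.17222467  0.12327554] [-1.083576   -0.02000837  8.09837461]
```

View pics/7s.png

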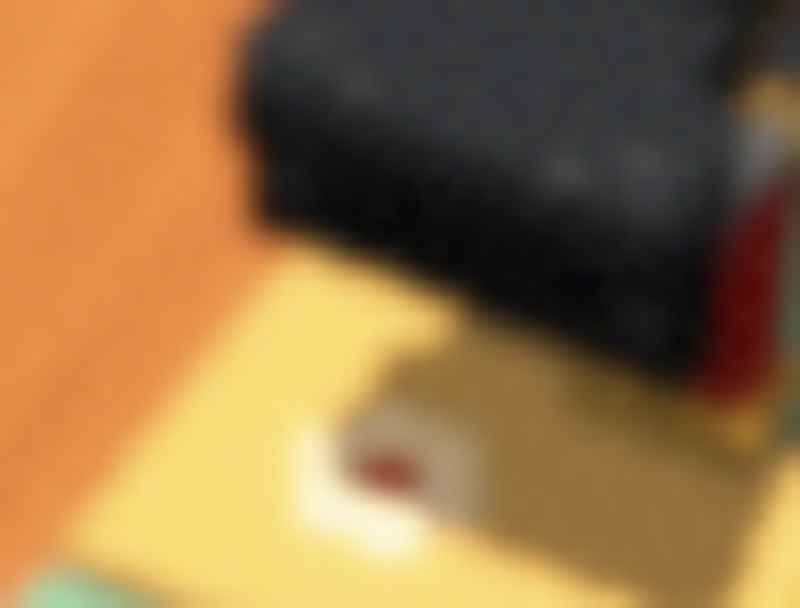

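There is a rigid stop at TCP z = 0.1233, exactly the collar-down height, and the side view shows the collar at the ochre front by the gap (752,430 in the crop). Now I release and rise.

Emit:
carry_out(
  series=[
    [0, 0, 0, 0, 0, 0, -1],
    [0, 0, 0, 0, 0, 0, 0],
    [0, 0, 0, 0, 0, 0, 0],
    [0, 0, 0, 0, 0, 0, 0],
    [0, 0, 0, 0, 0, 0, 0],
  ],
)

```text
time: 24.48
position: [0.5402, -0.1722, 0.1232]
tool_rot: [0.997, -0.072, 0.0, 0.0]
ft_force: [-0.1, -0.4, -0.5]
grip_width: 0.042
```

Emit:
carry_out(
  series=[
    [0, 0, -15, 0, 0, 0, 0],
    [0, 0, -35, 0, 0, 0, 0],
    [0, 0, -65, 0, 0, 0, 0],
    [0, 0, -110, 0, 0, 0, 0],
    [0, 60, -130, 0, 0, 0, 0],
    [0, 120, -130, 0, 0, 0, 0],
    [0, 160, -130, 0, 0, 0, 0],
    [0, 160, -130, 0, 0, 0, 0],
  ],
)

```text
time: 25.48
position: [0.5168, -0.3339, 0.2544]
tool_rot: [0.997, -0.074, 0.001, 0.001]
ft_force: [0.4, -0.2, -1.0]
grip_width: 0.0434
```

```bash
python3 g.py  .5404 -.1723 .1233 -8.3;python3 - <<'E'
from rig import robot
import cv2,numpy as np,pickle
t,s=robot.camera("top"),robot.camera("side")
pickle.dump(t,open("t8.pkl","wb"));pickle.dump(s,open("s8.pkl","wb"))
cv2.imwrite("pics/8t.png",t["pixels"][:,:,::-1]);cv2.imwrite("pics/8s.png",s["pixels"][:,:,::-1])
cv2.imwrite("pics/8c.png",cv2.resize(s["pixels"][120:190,300:400,::-1],None,fx=8,fy=8,interpolation=2))
E
```

```text
t 25.475 p [ 0.5168 -0.3339  0.2544] yaw -8.52 z [ 0.0016 -0.003  -1.    ] F [ 0.37 -0.21 -1.04] w 0.0434 q [-0.75  0.48  1.42 -0.    1.23  0.97]
[0.5404, -0.1723, 0.1233, -8.3] -> [  -0.8 -163.7  130.6] [ 0.16 -0.12 -0.22]
```

View pics/8t.png

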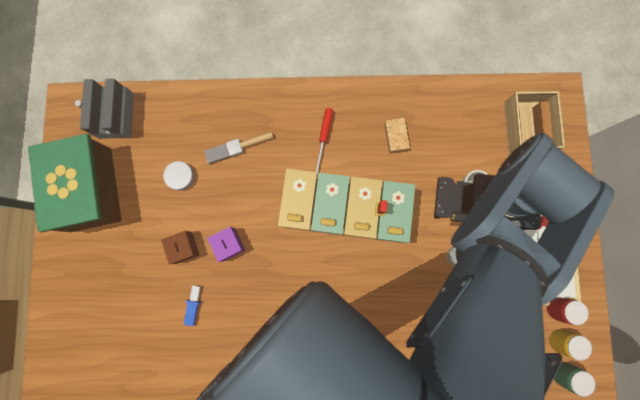

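View pics/8c.png

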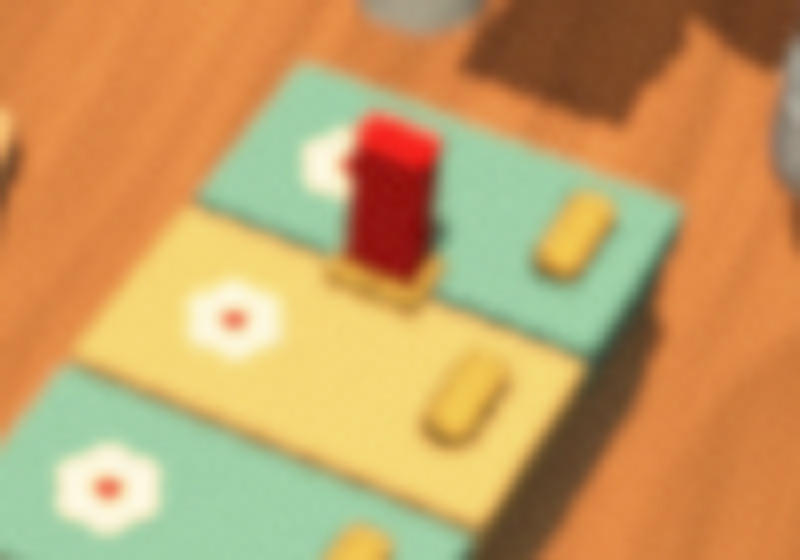

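Run:
```python
from h import *
a=[load(n)["pixels"][265:335,150:240,::-1] for n in("top","top3","t8")]
b=[load(n)["pixels"][330:400,300:390,::-1] for n in("side","side3","s8")]
cv2.imwrite("pics/9.png",cv2.resize(np.vstack([np.hstack(a),np.hstack(b)]),None,fx=2.9,fy=2.9,interpolation=2))
# final gauge: red top
t=load("t8");s=load("s8");r=[]
for c,(x0,y0,x1,y1),v in((t,(370,195,392,220),170),(s,(340,130,360,145),215)):
    h=cv2.cvtColor(c["pixels"],cv2.COLOR_RGB2HSV);m=((h[...,0]<6)|(h[...,0]>174))&(h[...,1]>170)&(h[...,2]>v)
    k=np.zeros_like(m);k[y0:y1,x0:x1]=1;v_,u=np.nonzero(m&k);r.append((u.mean(),v_.mean()));print(len(u),r[-1],onz(c,[r[-1]],.166))
print(tri(t,r[0],s,r[1]))
```

```text
64 (np.float64(383.28125), np.float64(205.921875)) [[ 0.53558865 -0.16936931  0.166     ]]
32 (np.float64(349.125), np.float64(137.0625)) [[ 0.53877168 -0.16785258  0.166     ]]
(array([ 0.53742008, -0.16931126,  0.16471181]), [np.float64(0.0016889024179051419), np.float64(0.0016889024179052412)])
```

View pics/9.png

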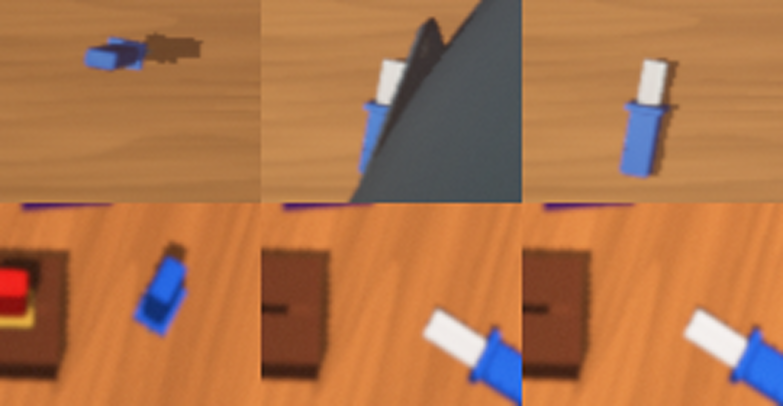

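View pics/8s.png

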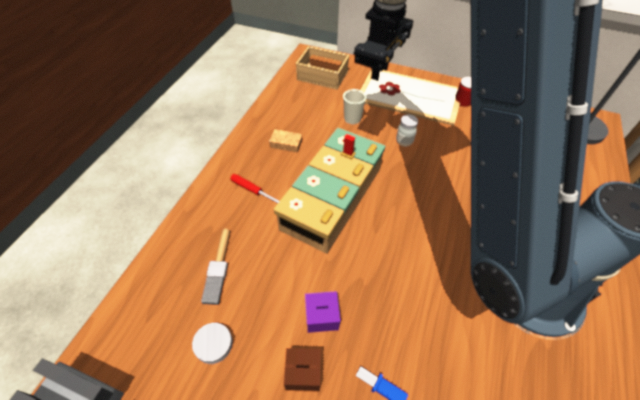

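Emit:
carry_out(
  series=[
    [0, 0, 0, 0, 0, 0, 0],
    [0, 0, 0, 0, 0, 0, 0],
    [0, 0, 0, 0, 0, 0, 0],
  ],
)

```text
time: 25.95
position: [0.5172, -0.3295, 0.254]
tool_rot: [0.997, -0.072, 0.0, 0.0]
ft_force: [-0.4, 0.4, 0.2]
grip_width: 0.0434
```

```bash
python3 -c "
from rig import robot
o=robot.get_obs();print(o['time'],abs(o['joint_velocities']).max());print(robot.hand_in())"
```

```text
25.95 0.0053798468024511825
the job is handed in; nothing more can be done
None
```

The red gauge now stands upright in gap0, its collar down on the fronts, and I handed the job in at about 26 s. No verdict is reported.

- **Probing:** The blade first landed on a front several times, at about 11 N or less in each end-of-move reading. I was off by 1 to 1.5 mm across the gap. Gap2 then jammed about 13 mm down and gap1 about 21 mm down, at up to 11 N, and I withdrew from both. In gap0 it slid in freely to a rigid stop at the expected collar-down height, then I pressed to about 8 N, let go and moved clear.
- **Last checks:** The two views put the handle top at z = 0.165 m against the 0.166 m expected, with the two sight lines about 3 mm apart. Sideways they put it about 3 mm from where the arm set it, more than the stated 2 mm calibration error. The listed bystanders look unmoved by eye; I did not measure them. The arm was at rest and touching nothing.
- **Something that did not stay as it was:** The blue look-alike gauge stood upright at the start and was lying on the bench by 6.6 s, still on the table. The hand was well away from it in the views I had, and it seems to have been balanced on its blade end. I did not see it fall, so I can't rule out that I caused it.

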